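Seat the optical cell in the light path

ROBOT

A 6-joint arm with a two-finger parallel gripper is mounted at the origin on a cart in front of the work surface, level with it; the furniture and walls round the work are solid. World frame = base frame: x ahead of the robot, y to its left, z up, the work surface at z = 0. Lengths are in mm, angles in rad, forces in N, time in s.
With the tool pointing down it reaches from about 300 to 825 mm from the base axis. Payload 5.4 kg.
Tool frame: the origin (TCP) lies midway between the tips of the shut fingers; the grasp point (between the pads) lies 19 mm behind it; z points along the fingers, y is the line along which they close (so a half turn about z gives the same grasp; the last joint's range is limited). The gripper opens to 92 mm and grips with 3 to 60 N. Pads are 20 mm wide; open, the fingers measure 128 mm over their backs; the gripper's body (75 mm by 189 mm) begins 69 mm behind the grasp point.
Start: joints at [-1.458, 0.158, 1.597, -0, 1.386, -0.21], TCP at [182.379, -545.292, 214.601] pointing down, gripper open.
Joint ranges: [-2.91, 2.91], [-0.94, 2.29], [0.18, 2.7], [-1.29, 4.43], [0.17, 2.64], [-3, 3]. Speed limits (rad/s): [2.57, 2.57, 3.14, 3.14, 3.14, 3.14].

INTERFACE

Orientations are given as a rotation vector (axis times angle).
In Python, from cell import ctrl, viewer, ticket gives the robot as it stands.
- The arm moves only by the tool send_rows, never from a script. Its argument "increments" is text: rows parted by semicolons, each of 7 numbers parted by spaces: the shift along the tool's x, y, z in mm, then the turn, a rotation vector about the tool's x, y, z in degrees, then the opening, from 0 (shut) to 1 (fully open). A call has exactly 5 rows; each row is the pose to reach, as a shift and turn from the pose commanded when the call began, along the tool's axes at that moment; what a row does not reach only later rows make up. A row lasts 1/8 s, in which the tool goes at most 62.5 mm and 10.7 degrees, less where a joint would pass 70% of its speed; a pose out of reach is approached as far as the arm can. A call with a gripper value outside its range is refused whole. The fingers move at their own pace and stop on an object; the grip force is fixed at half the most. Time passes only in rows, so rows that repeat a pose let the fingers close, or fill a call up. It gives the time, the measured TCP pose, the force, the opening and the grip force at its end, in the units of the state.
- ctrl.sense(): the state, without advancing time (a new reading comes with each control period).
- viewer.get_image(name): name is "scene" or "top"; returns (picture, depth): 400x640x3 uint8, red, green, blue; 400x640 float32, mm along the optical axis (not along the pixel's ray), 0 where there is no reading.
- viewer.get_calibration(name): a dict with "camera_matrix" (3x3 intrinsics, pixels), "R" (3x3) and "t" (3): a world point X has camera coordinates R X + t. Camera axes: x right, y down, z forward; pixel columns grow to the right and rows downward; lengths in mm; the calibration is good to about 2 mm. A picture is of the moment at which its call begins. get_calibration takes no time and is no camera call.
- ticket.hand_in(): hands the job in; it is judged then, once.
The state is a dict: "time": time; "q": joint angles; "qvel": joint speeds; "joint_efforts": joint torques, N m; "ee_pos": TCP position; "eef_rot": TCP orientation; "ft_force": force on the tool from outside, world axes, zero at the start; "ft_torque": the same for the moment, N m; "gripper_width": finger opening in mm; "grasp_force": force on a finger pad.
Only numpy, scipy, OpenCV 4.12 (cv2) and the standard library are available. Lean on these libraries where they do the work, as an engineer would, in place of code of your own. Each camera call takes 0.05 s, during which the arm holds its last target. There are 200 camera calls.

TASK

Take the glass optical cell from its sloping draining stand and stand it upright, lid up, on the small stage between the photometer's lamp and detector, with one clear face towards the lamp and the other towards the detector, and slid fully home into the corner formed by the two low stops. Let go of it there; do not let the cell fall over on the way, and leave the tape roll, the slide box and the tip box where they are.

Things in the scene. Friction and masses are not known exactly. Their poses are not given: they have to be found in the camera images.
- cell: optical cell, a block 22x30x70 mm (own x,y,z), 60-130 g. Origin: underside centre; own z points to its grey lid (flush, plus a 3 mm boss). Faces across own x (22 apart, 30 wide): clear glass windows. Faces across own y (30 apart, 22 wide): white frosted sides, to hold it by. Starts leaning 30 deg from vertical, own z towards the stand's -x, away from the robot. Same after a half turn about own z
- stand: fixed draining stand, dark base plate 110x70x10 mm. Origin on the worktop, 10 mm towards own +x from the plate's middle. Two rails (29 mm wide overall) run up under the cell's lower clear face along its lower 52 mm; two cheeks (39 mm over their outsides) flank the cell's lowest 10 mm
- foot (a point): on the stand, own (10, 0, 35) mm: where the cell's underside centre rests at the start. The cell lifts out along its own z; nothing stands beside its frosted sides above the cheeks
- photometer: fixed instrument, grey base plate 100x250x10 mm (own x,y,z). Origin: centre of its underside, on the worktop; own z up. Light runs along own y. Lamp (white box, fins on top, 81 mm high) at +y, detector (lying metal drum, 76 mm high) at -y. Between them a dark stage 64x60 mm (own x,y), top at z = 18 mm, open on its -x and +y sides
- lamp (a point): tip of the lamp's black snout (26 mm across), own (0, 50, 52) mm of the photometer
- detector (a point): tip of the detector's black snout (26 mm across), own (0, -58, 52) mm of the photometer
- corner (a point): inner corner of the two fixed rigid stops, at their top edges: own (23, -23, 28) mm of the photometer. The stops rise 10 mm above the stage and are 6 mm thick: the back stop across +x has its face at own x = 23 mm, the end stop on the detector's side has its face at own y = -23 mm
- seat (a point): point on the stage top, own (8, -12, 18) mm of the photometer, where the cell's underside centre lies when home against both stops, own x of the cell along the light; axes as the photometer's
- tape: bystander: roll of tape lying flat, 84 mm across, 19 mm high; origin at the centre of its underside
- slides: bystander: small carton of microscope slides, 30 x 78 x 26 mm; origin at the centre of its underside
- tips: bystander: pipette-tip box, 85 x 121 x 78 mm, lid open; origin at the centre of its underside

How it is judged:
By the outcome, as a careful person would: the job done as asked, in the order asked, and still so for the second after the job is handed in, with the robot touching nothing.
It also fails if it takes over 40 s, if anything falls off the work surface, if the arm or the gripper's body presses on something with over 40 N, if the wrist force passes 120 N, or if a joint passes its speed limit or range.

## Working session

There is one attempt and no reset: what is moved stays moved. The work goes in short steps, Python scripts to look and compute and a tool call to move; the robot and the scene stay as the last step left them, time stands still between calls to the robot, and variables do not carry over. Pictures are saved under pics/ and viewed, at most 10 in all, crops included, and the job is handed in when it is done.

Besides the shell and the picture viewer there is one more tool, called after ">>>" as a command line: name --argument value ..., lists and objects as JSON in quotes. send_rows: Moves the arm, as the interface text tells. Its arguments: {"type":"object","properties":{"increments":{"type":"string"}},"required":["increments"]}

```bash
ls; mkdir -p pics; python3 - <<'E'
from cell import ctrl, viewer, ticket
import cv2,numpy as np
for n in ["scene","top"]:
    im,d=viewer.get_image(n); c=viewer.get_calibration(n)
    cv2.imwrite(f"pics/{n}0.png",im[:,:,::-1]); np.savez(f"pics/{n}0.npz",im=im,d=d,K=c["camera_matrix"],R=c["R"],t=c["t"])
    print(n,c)
print(ctrl.sense())
E
```

```text
pics
scene {'camera_matrix': array([[477.36557213,   0.        , 319.83647013],
       [  0.        , 477.36557213, 199.74457707],
       [  0.        ,   0.        ,   1.        ]]), 'R': array([[-0.59553548, -0.80331235, -0.0051726 ],
       [-0.57679062,  0.43206769, -0.69327491],
       [ 0.55915121, -0.4098863 , -0.72065467]]), 't': array([ 345.15686346,  416.26799227, 1215.74555735])}
top {'camera_matrix': array([[512.1743376 ,   0.        , 315.63455856],
       [  0.        , 512.1743376 , 200.54881461],
       [  0.        ,   0.        ,   1.        ]]), 'R': array([[-2.68769960e-01, -9.63204395e-01,  5.16833765e-05],
       [-8.65939832e-01,  2.41606020e-01, -4.37920927e-01],
       [ 4.21794874e-01, -1.17744745e-01, -8.99013492e-01]]), 't': array([ 161.9036533 ,  566.37373933, 1708.2551984 ])}
{'time': 0.1, 'q': array([-1.45808949e+00,  1.58994875e-01,  1.59809274e+00,  5.59987914e-06,
        1.38619313e+00, -2.10078588e-01]), 'qvel': array([ 0.00124074, -0.00094532, -0.00118693, -0.00029895,  0.00074256,
        0.00063246]), 'joint_efforts': array([-7.46312544e-04, -3.86504245e+01, -3.22961390e+01,  7.03071454e-02,
        3.39658919e-02, -3.90781202e-05]), 'ee_pos': array([ 182.32438354, -544.73818814,  213.71919663]), 'eef_rot': array([-3.09910224e+00, -5.04559371e-01, -1.37608632e-04]), 'ft_force': array([-0.08014597, -0.25409972,  0.39237293]), 'ft_torque': array([ 0.03374451, -0.01348072, -0.01453207]), 'grasp_force': 0.0, 'gripper_width': 91.76906732874386}
```

View pics/scene0.png

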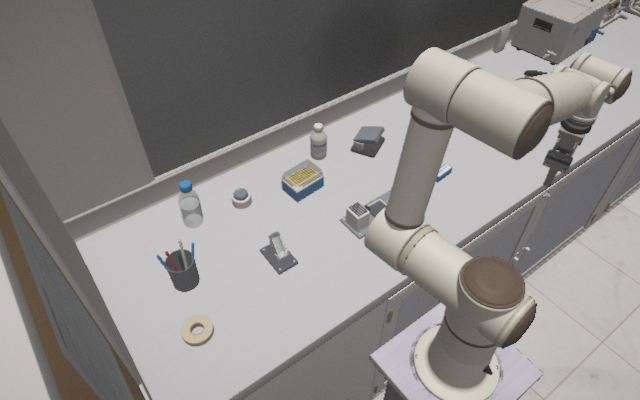

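View pics/top0.png

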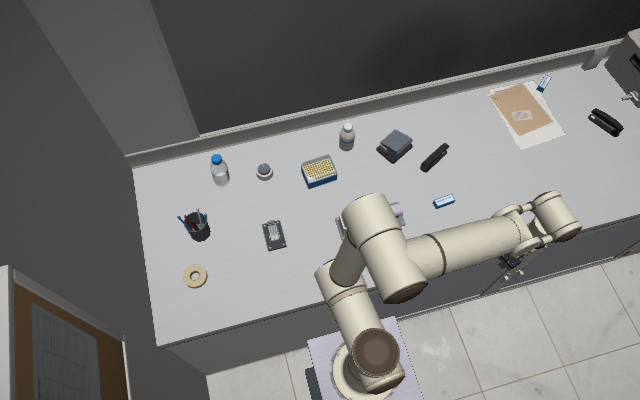

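The scene view shows the stand with the cell at about (279,250) and the photometer at (365,213), partly hidden by the arm. The top view shows the stand at (274,234), with the photometer mostly behind the elbow at (345,225). Next I'll measure the stand from the depth.

```bash
cat > h.py <<'E'
import numpy as np,cv2
from scipy.spatial.transform import Rotation as Rot
def load(f):
    z=np.load(f); return z["im"],z["d"],z["K"],z["R"],z["t"]
def cloud(im,d,K,R,t):
    v,u=np.mgrid[:d.shape[0],:d.shape[1]]
    P=np.stack([(u-K[0,2])/K[0,0]*d,(v-K[1,2])/K[1,1]*d,d],-1)
    return (P-t)@R   # world, HxWx3
def proj(X,K,R,t):
    c=np.atleast_2d(X)@R.T+t; p=c@K.T; return p[:,:2]/p[:,2:]
def snap(name,f):
    from cell import viewer
    im,d=viewer.get_image(name); c=viewer.get_calibration(name)
    np.savez(f,im=im,d=d,K=c["camera_matrix"],R=c["R"],t=c["t"]); return im,d,c["camera_matrix"],c["R"],c["t"]
E
python3 - <<'E'
from h import *
S=load("pics/scene0.npz");T=load("pics/top0.npz")
cs=cloud(*S);ct=cloud(*T)
for n,c,pts in (("scene",cs,[(279,262),(198,329),(303,180),(283,238),(365,215),(100,300),(275,239),(355,228),(443,172)]),("top",ct,[(274,244),(273,228),(320,170),(196,276),(300,280),(445,201),(398,210)])):
    for u,v in pts: print(n,u,v,c[v,u].round(0))
a=cv2.resize(S[0][220:285,245:315],None,fx=8,fy=8,interpolation=cv2.INTER_CUBIC)[:520,:560]
b=cv2.resize(T[0][210:260,255:295],None,fx=6,fy=6,interpolation=cv2.INTER_CUBIC)
b=cv2.copyMakeBorder(b,0,520-b.shape[0],0,0,cv2.BORDER_CONSTANT)
cv2.imwrite("pics/stand.png",np.hstack([a,b])[:,:,::-1])
E
```

```text
scene 279 262 [531. 188.   7.]
scene 198 329 [479. 483.   0.]
scene 303 180 [738. -47.  53.]
scene 283 238 [606. 125.  -0.]
scene 365 215 [ 482. -102.   67.]
scene 100 300 [672. 660.  67.]
scene 275 239 [551. 182.  91.]
scene 355 228 [486. -68.  26.]
scene 443 172 [ 499. -477.   28.]
top 274 244 [516. 184.   7.]
top 273 228 [544. 175.  90.]
top 320 170 [745. -57.  58.]
top 196 276 [475. 485.  -3.]
top 300 280 [360. 126.  -3.]
top 445 201 [ 503. -484.   29.]
top 398 210 [ 496. -284.   77.]
```

View pics/stand.png

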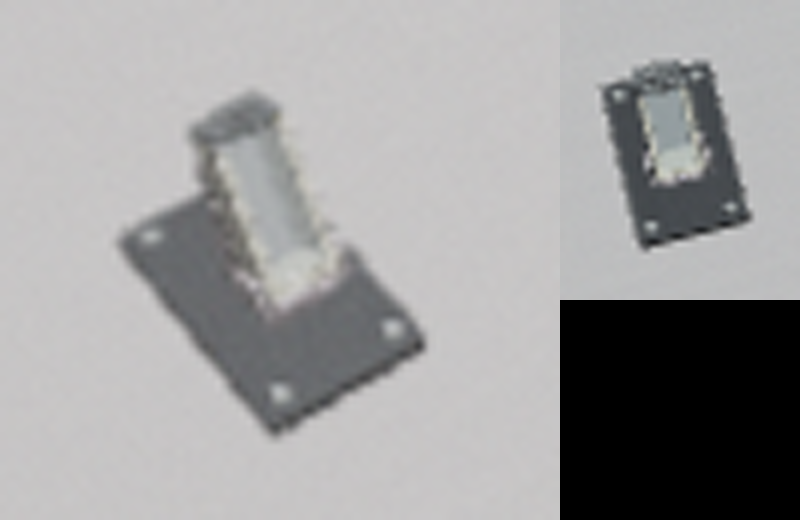

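The crop shows the stand plate corners: scene about (279,274), (298,263) and (260,250), with the cell leaning away from the robot and the lid at upper left. I'll fit the stand model outline in both views.

```bash
cat >> h.py <<'E'
def box(cx,cy,z0,z1,sx,sy):
    return np.array([[cx+a*sx/2,cy+b*sy/2,z] for a in(-1,1) for b in(-1,1) for z in(z0,z1)],float)
def hulls(parts,pose,cam,win,f):
    x,y,yaw=pose; c,s=np.cos(yaw),np.sin(yaw); A=np.array([[c,-s,0],[s,c,0],[0,0,1]])
    u0,v0,w,h=win; m=np.zeros((h*f,w*f),np.uint8)
    for P in parts:
        p=proj(P@A.T+[x,y,0],*cam); q=((p-[u0,v0]+.5)*f-.5)
        cv2.fillConvexPoly(m,cv2.convexHull((q*16).round().astype(np.int32)),255,shift=4)
    return m
def fit(parts,views,p0,f=6,thr=None):
    from scipy.optimize import minimize
    def cost(p):
        e=0
        for cam,win,mask in views:
            m=hulls(parts,(p[0],p[1],p[2]/100),cam,win,f)>0; e+=1-(m&mask).sum()/(m|mask).sum()
        return e/len(views)
    x0=np.array([p0[0],p0[1],p0[2]*100])
    for k in range(3):
        r=minimize(cost,x0,method="Nelder-Mead",options=dict(initial_simplex=x0+np.vstack([np.zeros(3),np.diag([12,12,12])/(1+k)]),xatol=.05,fatol=1e-5)); x0=r.x
    return np.array([x0[0],x0[1],x0[2]/100]),r.fun
def mask(im,win,f,thr):
    u0,v0,w,h=win; c=im[v0:v0+h,u0:u0+w]; c=cv2.resize(c,None,fx=f,fy=f,interpolation=cv2.INTER_LINEAR).astype(float)
    bg=np.median(c.reshape(-1,3),0); m=(np.abs(c-bg).max(-1)>thr).astype(np.uint8)
    n,l,s,_=cv2.connectedComponentsWithStats(m); m=(l==1+np.argmax(s[1:,4])).astype(np.uint8)
    c,_=cv2.findContours(m,cv2.RETR_EXTERNAL,cv2.CHAIN_APPROX_NONE); return cv2.drawContours(m,c,-1,1,-1)>0
th=np.pi/6
CELL=box(0,0,0,70,22,30)
tilt=np.array([[np.cos(th),0,-np.sin(th)],[0,1,0],[np.sin(th),0,np.cos(th)]])
STAND=[box(-10,0,0,10,110,70),CELL@tilt.T+[10,0,35],box(0,0,70,73,12,12)@tilt.T+[10,0,35]]
E
python3 - <<'E'
from h import *
S=load("pics/scene0.npz");T=load("pics/top0.npz"); f=6
ws=(245,220,70,65); wt=(245,200,60,62)
for thr in (30,50,70):
    ms=mask(S[0],ws,f,thr); mt=mask(T[0],wt,f,thr)
    vs=(S[2:],ws,ms); vt=(T[2:],wt,mt)
    for n,v in (("s",[vs]),("t",[vt]),("both",[vs,vt])):
        best=min((fit(STAND,v,(535,185,y0),f) for y0 in (3.14,3.4,2.9)),key=lambda r:r[1])
        print(thr,n,best[0].round(3),round(best[1],4))
E
```

```text
30 s [541.597 177.311   3.139] 0.1779
30 t [541.139 177.336   3.13 ] 0.041
30 both [541.329 177.466   3.135] 0.1106
50 s [542.492 177.741   3.119] 0.3112
50 t [541.099 177.235   3.138] 0.023
50 both [541.203 177.298   3.133] 0.1692
70 s [542.601 177.931   3.088] 0.3975
70 t [540.894 177.341   3.135] 0.0608
70 both [541.97  177.406   3.124] 0.2317
```

```bash
cat >> h.py <<'E'
def Rxz(x,z):
    x=np.array(x,float);z=np.array(z,float); z/=np.linalg.norm(z); x-=z*(x@z); x/=np.linalg.norm(x)
    return np.stack([x,np.cross(z,x),z],1)
def delta(pos,Rt,frm=None):
    from cell import ctrl
    s=ctrl.sense(); p=s["ee_pos"]; A=Rot.from_rotvec(s["eef_rot"])
    if frm is not None: p,A=np.array(frm[0],float),Rot.from_matrix(frm[1])
    d=A.inv().apply(np.array(pos)-p); r=(A.inv()*Rot.from_matrix(Rt)).as_rotvec(degrees=True)
    print("t%.2f"%s["time"],"pos",s["ee_pos"].round(1),"q",s["q"].round(2),"shift",d.round(1),"turn",r.round(1))
    return d,r
AX=np.array([.5,0,.866]); FOOT=np.array([531.2,177.3,35.])
RG=Rxz([-.866,0,.5],-AX)
E
python3 - <<'E'
from h import *
from cell import ctrl
print(Rot.from_rotvec(ctrl.sense()["eef_rot"]).as_matrix().round(3))
delta([585,177,225],RG)
S=load("pics/scene0.npz");T=load("pics/top0.npz")
# check plate corners (z=10) and lid in both views
st=np.array([541.2,177.3,0]); 
P=np.array([[-65,-35,10],[-65,35,10],[45,35,10],[45,-35,10],[10-35,0,35+60.6]])*[-1,-1,1]+st
for c in(S,T): print(proj(P,*c[2:]).round(1).tolist())
E
```

```text
[[ 0.948  0.317 -0.   ]
 [ 0.317 -0.948  0.002]
 [ 0.    -0.002 -1.   ]]
t0.10 pos [ 182.3 -544.7  213.7] q [-1.46  0.16  1.6   0.    1.39 -0.21] shift [ 610.8 -556.8  -10.1] turn [  41.9    6.7 -156.5]
[[258.9, 249.2], [278.1, 238.6], [298.2, 261.5], [278.6, 273.1], [273.5, 234.1]]
[[261.1, 224.0], [279.1, 219.4], [286.3, 245.7], [267.8, 250.5], [270.8, 222.0]]
```

>>> send_rows --increments "41 -37 0 2.8 0.4 -10.4 1; 82 -74 0 5.6 0.9 -20.8 1; 123 -111 0 8.4 1.3 -31.2 1; 164 -148 0 11.2 1.8 -41.6 1; 205 -185 0 14 2.2 -52 1"

```text
time: 0.72
ee_pos: [318.5, -303.1, 214.3]
eef_rot: [-2.364, -1.683, 0.002]
ft_force: [0.4, -0.3, 0.0]
gripper_width: 92.1
grasp_force: 0.0
```

```bash
python3 -c "
from h import *
delta([585,177,225],RG)"
```

```text
t0.72 pos [ 318.5 -303.1  214.3] q [-1.02  0.01  1.77 -0.02  1.6  -0.69] shift [538.5  97.9  45.3] turn [  27.9    4.5 -104.3]
```

>>> send_rows --increments "54 10 4 2.8 0.4 -10.4 1; 108 20 9 5.6 0.9 -20.8 1; 162 29 14 8.4 1.3 -31.2 1; 216 39 18 11.2 1.8 -41.6 1; 269 49 23 14 2.2 -52 1"

```text
time: 1.35
ee_pos: [453.1, -64.0, 219.0]
eef_rot: [-1.268, -2.399, 0.003]
ft_force: [0.3, -0.5, -0.9]
gripper_width: 91.8
grasp_force: 0.0
```

```bash
python3 -c "
from h import *
delta([585,177,225],RG)"
```

```text
t1.35 pos [453.1 -64.  219. ] q [-0.42  0.2   1.59  0.02  1.77 -1.02] shift [127.4 243.4  -7.8] turn [ 13.9   2.2 -52.5]
```

>>> send_rows --increments "25 49 -2 2.8 0.4 -10.4 1; 51 97 -3 5.6 0.9 -20.8 1; 76 146 -5 8.4 1.3 -31.2 1; 102 195 -6 11.2 1.8 -41.6 1; 127 243 -8 13.9 2.2 -52.5 1"

```text
time: 1.98
ee_pos: [586.2, 175.7, 224.2]
eef_rot: [-0.015, -2.617, -0.0]
ft_force: [1.3, -0.4, 0.3]
gripper_width: 92.1
grasp_force: 0.0
```

```bash
python3 - <<'E'
from h import *
delta(FOOT+AX*113,RG)
S=snap("scene","pics/s1.npz");T=snap("top","pics/t1.npz")
a=cv2.resize(S[0][170:250,320:440],None,fx=5,fy=5,interpolation=cv2.INTER_CUBIC)[:,:400]
b=cv2.resize(T[0][185:265,325:425],None,fx=5,fy=5,interpolation=cv2.INTER_CUBIC)[:,:400]
a=cv2.resize(S[0][170:250,315:435],None,fx=5,fy=5,interpolation=cv2.INTER_CUBIC)
b=cv2.resize(T[0][195:255,315:425],None,fx=5,fy=5,interpolation=cv2.INTER_CUBIC)
b=cv2.copyMakeBorder(b[:200*2],0,0,0,600-b.shape[1],cv2.BORDER_CONSTANT)
cv2.imwrite("pics/phot.png",np.vstack([a,b])[:600,:,::-1]); cv2.imwrite("pics/s1.png",S[0][:,:,::-1])
E
```

```text
t1.98 pos [586.2 175.7 224.2] q [ 0.07  0.69  0.97  0.04  2.01 -1.48] shift [-47.    1.9  78.3] turn [ 0.2 -0.  -0.6]
```

View pics/phot.png

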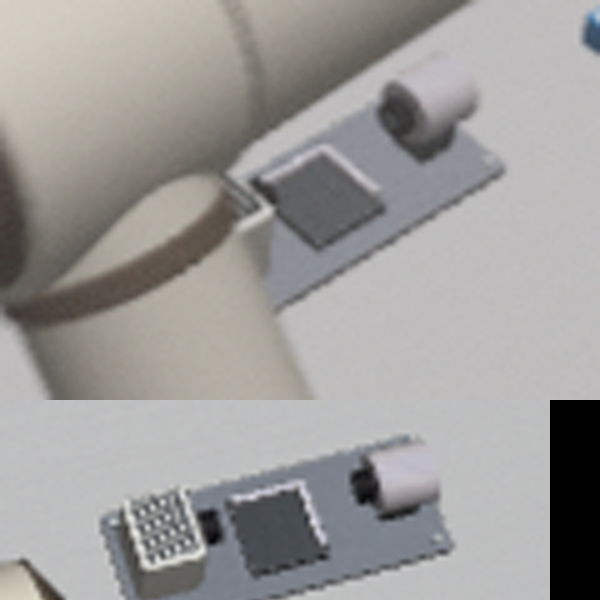

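Scene crop: the detector drum is near (402,191), and the stage with its white stops is centred near (381,207); the lamp is half hidden. The top crop shows nearly the whole photometer: plate corners near (336,219), (399,203) and (405,225), stage centre at (371,220), and the back stop along the far (+x) side. Now fit its pose while moving on to the pregrasp.

```bash
python3 - <<'E'
from h import *
from scipy.optimize import minimize
T=load("pics/t1.npz"); S=load("pics/s1.npz"); f=6
win=(331,193,82,62)
PL=[box(0,0,0,10,100,250)]
def dc(win,rects):
    m=np.ones((win[3]*f,win[2]*f),bool)
    for a,b,c,d in rects: m[int((b-win[1])*f):int((d-win[1])*f),int((a-win[0])*f):int((c-win[0])*f)]=0
    return m
ok=dc(win,[(338,209,359,240),(384,200,405,221)])
for thr in(15,30,45):
    mt=mask(T[0],win,f,thr)
    def cost(p):
        m=hulls(PL,(p[0],p[1],p[2]/100),T[2:],win,f)>0; return ((m^mt)&ok).sum()/(m&ok).sum()
    best=None
    for y0 in(-10,0,10):
        x0=np.array([490,-190,y0],float)
        for k in range(3):
            r=minimize(cost,x0,method="Nelder-Mead",options=dict(initial_simplex=x0+np.vstack([np.zeros(3),np.diag([12,12,8])/(1+k)]),xatol=.05,fatol=1e-5)); x0=r.x
        if best is None or r.fun<best.fun: best=r
    print(thr,best.x.round(2),round(best.fun,4))
x,y,w=best.x; w/=100
A=np.array([[np.cos(w),-np.sin(w),0],[np.sin(w),np.cos(w),0],[0,0,1]])
P=np.array([[50,-125,10],[-50,-125,10],[50,125,10],[-32,-30,18],[-32,30,18],[32,30,18],[32,-30,18],[23,-23,28],[0,50,52],[0,-58,52],[8,-12,18]])@A.T+[x,y,0]
for n,c,o,k in(("top",T,(315,195),400),("scene",S,(315,170),0)):
    q=(proj(P,*c[2:])-o+.5)*5-.5; q[:,1]+=k; print(n,q.round(0).tolist())
im=cv2.imread("pics/phot.png")
for n,c,o,k in(("top",T,(315,195),400),("scene",S,(315,170),0)):
    q=(proj(P,*c[2:])-o+.5)*5-.5; q[:,1]+=k
    for a in q: cv2.circle(im,tuple(int(v) for v in a.round()),3,(0,0,255),1)
cv2.imwrite("pics/phot2.png",im)
E
```

```text
15 [ 508.17 -185.63    0.68] 0.0266
30 [ 508.17 -186.49    0.75] 0.0189
45 [ 5.0893e+02 -1.8724e+02  4.0000e-01] 0.0398
top [[410.0, 433.0], [456.0, 547.0], [100.0, 513.0], [330.0, 554.0], [253.0, 574.0], [227.0, 499.0], [302.0, 479.0], [299.0, 486.0], [218.0, 524.0], [356.0, 488.0], [290.0, 513.0]]
scene [[406.0, 81.0], [509.0, 165.0], [122.0, 244.0], [387.0, 204.0], [318.0, 245.0], [253.0, 187.0], [321.0, 148.0], [324.0, 150.0], [265.0, 194.0], [391.0, 121.0], [325.0, 180.0]]
```

View pics/phot2.png

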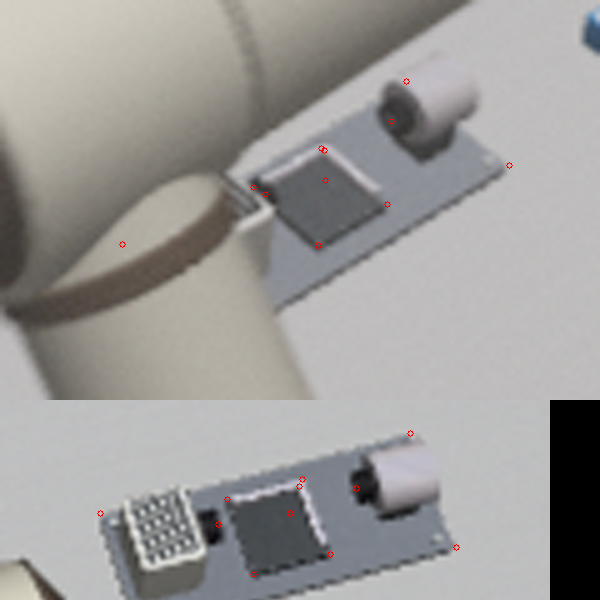

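>>> send_rows --increments "-12 1 20 0 0 0 1; -24 2 40 0 0 0 1; -36 2 60 0 0 0 1; -47 2 78 0 0 -0.6 1; -47 2 78 0 0 -0.6 1"

```text
time: 2.7
ee_pos: [586.2, 175.2, 131.5]
eef_rot: [-0.011, -2.614, -0.004]
ft_force: [0.1, -0.3, 0.0]
gripper_width: 91.9
grasp_force: 0.0
```

```bash
python3 - <<'E'
from h import *
delta(FOOT+AX*23,RG)
S=snap("scene","pics/s2.npz");T=snap("top","pics/t2.npz")
a=cv2.resize(S[0][190:280,225:315],None,fx=6,fy=6,interpolation=cv2.INTER_CUBIC)[:,:430]
b=cv2.resize(T[0][180:260,240:300],None,fx=6,fy=6,interpolation=cv2.INTER_CUBIC)
b=cv2.copyMakeBorder(b,0,540-b.shape[0],0,0,cv2.BORDER_CONSTANT)
cv2.imwrite("pics/pre.png",np.hstack([a,b])[:,:,::-1])
E
```

```text
t2.70 pos [586.2 175.2 131.5] q [ 0.07  0.76  1.05  0.04  1.86 -1.49] shift [-1.   1.7 88.1] turn [ 0.3 -0.2 -0.4]
```

View pics/pre.png

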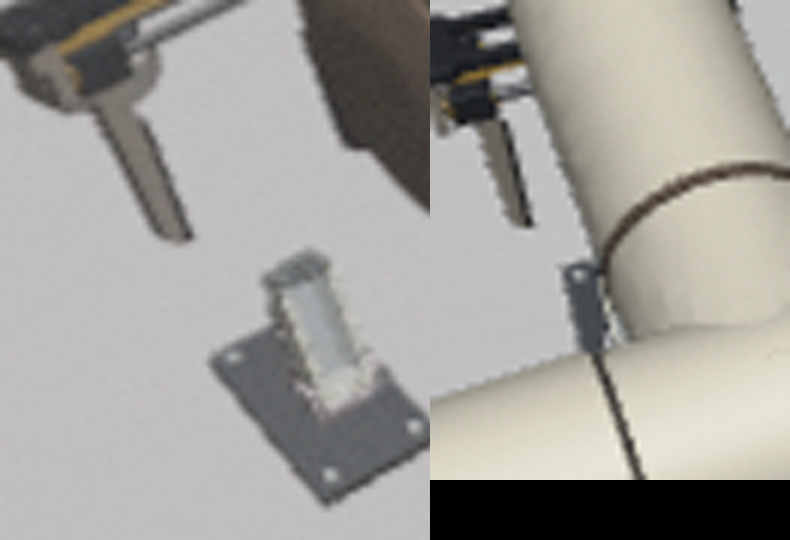

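The photometer fits at (508, -186.5, yaw ~0.006), and both views agree to about 1 mm. In the pregrasp picture the left finger tip is at about scene (256,230), up along the axis from the cell's lid at (275,235), and clear of everything. I'll check the finger tip against the projection and approach.

```bash
python3 - <<'E'
from h import *
S=load("pics/s2.npz")
p=np.array([586.2,175.2,131.5])
X=np.array([p+RG@np.array([a,b,0]) for a in(-10,10) for b in (46,64)])
q=(proj(X,*S[2:])-[225,190]+.5)*6-.5; print(q.round(0).tolist())
E
```

```text
[[179.0, 231.0], [146.0, 248.0], [195.0, 239.0], [163.0, 257.0]]
```

>>> send_rows --increments "-1 2 22 0.3 -0.2 -0.4 1; -1 2 44 0.3 -0.2 -0.4 1; -1 2 66 0.3 -0.2 -0.4 1; -1 2 78 0.3 -0.2 -0.4 1; -1 2 88 0.3 -0.2 -0.4 1"

```text
time: 3.42
ee_pos: [545.1, 178.1, 57.7]
eef_rot: [0.001, -2.624, 0.0]
ft_force: [-0.1, 0.0, 0.1]
gripper_width: 91.7
grasp_force: 0.0
```

```bash
python3 - <<'E'
from h import *
delta(FOOT+AX*23,RG)
S=snap("scene","pics/s3.npz")
a=cv2.resize(S[0][200:280,235:315],None,fx=7,fy=7,interpolation=cv2.INTER_CUBIC)
cv2.imwrite("pics/at.png",a[:,:,::-1])
E
```

```text
t3.42 pos [545.1 178.1  57.7] q [ 0.08  0.73  1.24  0.04  1.68 -1.5 ] shift [ 0.7 -0.8  3.6] turn [-0.   0.3  0. ]
```

View pics/at.png

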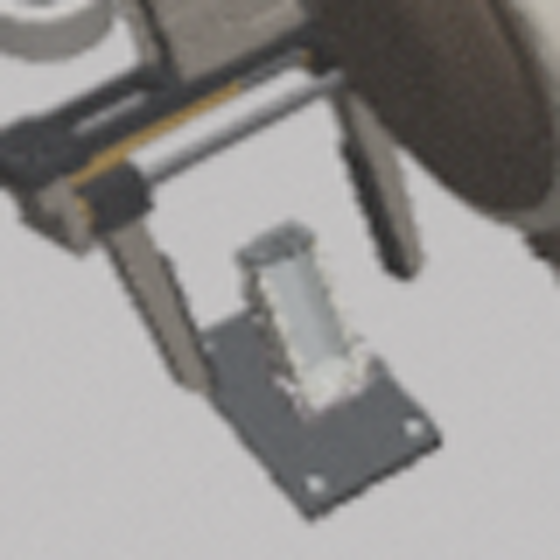

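The fingers straddle the cell symmetrically: inner tips at crop (212,390) and (390,270), cell midway at about (303,330). Now make the small correction and close.

>>> send_rows --increments "0.5 -0.8 3 0 0.3 0 1; 0.5 -0.8 3 0 0.3 0 0.6; 0.5 -0.8 3 0 0.3 0 0.45; 0.5 -0.8 3 0 0.3 0 0.35; 0.5 -0.8 3 0 0.3 0 0.2"

```text
time: 4.1
ee_pos: [542.7, 177.2, 54.9]
eef_rot: [0.001, -2.617, 0.0]
ft_force: [0.4, 0.3, -0.1]
gripper_width: 54.3
grasp_force: 0.0
```

>>> send_rows --increments "0 0 0 0 0 0 0.1; 0 0 0 0 0 0 0.1; 0 0 0 0 0 0 0.1; 0 0 0 0 0 0 0.1; 0 0 0 0 0 0 0.1"

```text
time: 4.72
ee_pos: [542.6, 177.2, 54.8]
eef_rot: [0.001, -2.617, 0.0]
ft_force: [-0.1, -0.4, -0.3]
gripper_width: 29.7
grasp_force: 30.0
```

>>> send_rows --increments "0 0 -6 0 0 0 0; 0 0 -20 0 0 0 0; 0 0 -45 0 0 0 0; 0 0 -75 0 0 0 0; 0 0 -100 0 0 0 0"

```text
time: 5.35
ee_pos: [594.0, 177.3, 143.5]
eef_rot: [0.001, -2.619, 0.0]
ft_force: [0.1, 0.1, -1.3]
gripper_width: 29.8
grasp_force: 30.0
```

```bash
cat >> h.py <<'E'
PH=np.array([508.2,-186.5]); W=.0065
def phot(p): 
    c,s=np.cos(W),np.sin(W); return np.array([PH[0]+c*p[0]-s*p[1],PH[1]+s*p[0]+c*p[1],p[2]])
RP=Rxz([-np.sin(W),np.cos(W),0],[0,0,-1])  # tool x along +y of photometer
E
python3 - <<'E'
from h import *
from cell import ctrl
s=ctrl.sense(); print(s["gripper_width"],s["grasp_force"],s["ft_force"])
print("seat",phot([8,-12,18]))
delta(phot([-10,15,170]),RP)
S=snap("scene","pics/s4.npz")
cv2.imwrite("pics/lift.png",cv2.resize(S[0][150:290,225:345],None,fx=4,fy=4,interpolation=cv2.INTER_CUBIC)[:,:,::-1])
E
```

```text
29.75604129736906 29.999645724892616 [ 0.12143917  0.12441503 -1.28845141]
seat [ 516.27783045 -198.44774687   18.        ]
t5.35 pos [594.  177.3 143.5] q [ 0.08  0.77  1.01  0.04  1.89 -1.49] shift [  96.6 -348.8   25. ] turn [-23.4 -23.5  87.4]
```

View pics/lift.png

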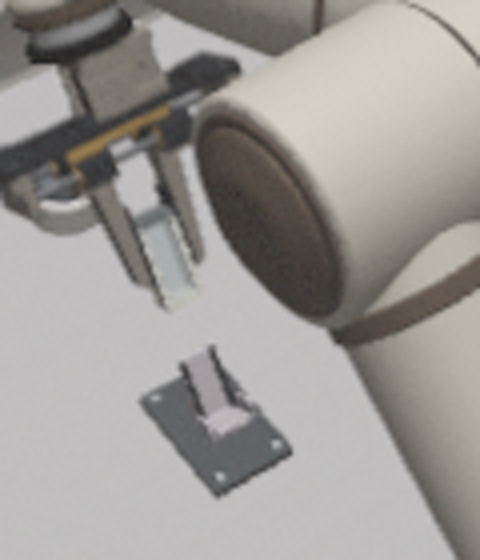

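The cell is held squarely between the fingers, about crop (170,255), and has lifted out of the stand, which is now empty at (215,400). Now the transfer with the turn.

>>> send_rows --increments "10 -35 2 -2.3 -2.3 8.7 0; 19 -70 5 -4.7 -4.7 17.5 0; 29 -105 7 -7 -7 26.2 0; 39 -140 10 -9.4 -9.4 35 0; 48 -174 12 -11.7 -11.7 43.7 0"

```text
time: 6.02
ee_pos: [545.0, 1.9, 155.5]
eef_rot: [-1.115, -2.633, 0.001]
ft_force: [0.0, -0.4, -0.7]
gripper_width: 29.9
grasp_force: 30.0
```

```bash
python3 - <<'E'
from h import *
delta(phot([-10,15,170]),RP)
E
```

```text
t6.03 pos [545.    1.9 155.5] q [-0.24  0.35  1.51  0.04  1.56 -1.02] shift [ -87.3 -156.3  -20.6] turn [-11.7 -11.7  43.4]
```

>>> send_rows --increments "-17 -31 -4 -2.3 -2.3 8.7 0; -35 -62 -8 -4.7 -4.7 17.4 0; -52 -94 -12 -7 -7 26 0; -70 -125 -17 -9.4 -9.4 34.7 0; -87 -156 -21 -11.7 -11.7 43.4 0"

```text
time: 6.65
ee_pos: [499.1, -171.4, 170.5]
eef_rot: [-2.213, -2.229, 0.0]
ft_force: [0.4, 0.2, -0.3]
gripper_width: 29.7
grasp_force: 30.0
```

```bash
python3 - <<'E'
from h import *
delta(phot([-2,-2,80]),RP)
S=snap("scene","pics/s5.npz");T=snap("top","pics/t5.npz")
a=cv2.resize(S[0][150:240,320:420],None,fx=6,fy=6,interpolation=cv2.INTER_CUBIC)[:,:400]
b=cv2.resize(T[0][180:260,330:400],None,fx=5,fy=5,interpolation=cv2.INTER_CUBIC)
a=cv2.resize(S[0][150:240,330:430],None,fx=4.4,fy=4.4,interpolation=cv2.INTER_CUBIC)
b=cv2.copyMakeBorder(b,0,max(0,a.shape[0]-b.shape[0]),0,0,cv2.BORDER_CONSTANT)[:a.shape[0]]
cv2.imwrite("pics/over.png",np.hstack([a,b])[:,:,::-1])
E
```

```text
t6.65 pos [ 499.1 -171.4  170.5] q [-0.56  0.07  1.78  0.    1.29 -0.57] shift [-17.2   7.   90.4] turn [-0. -0.  0.]
```

View pics/over.png

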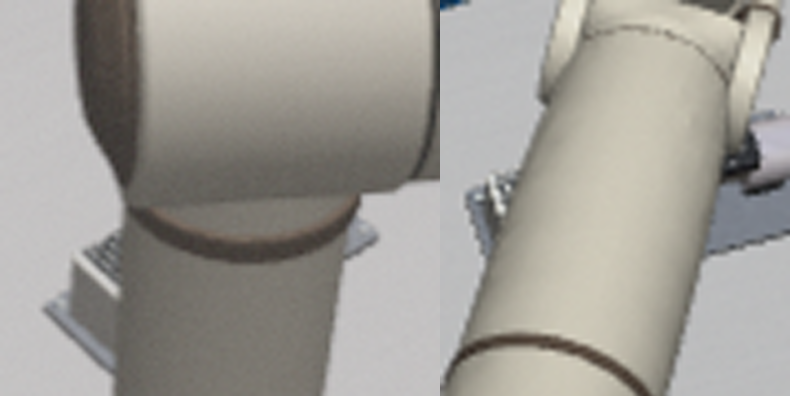

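The arm hides the stage in both views, so I set the cell down by feel: lower 7 mm short of both stops, touch the stage, then slide home against each stop.

>>> send_rows --increments "-10 5 15 0 0 0 0; -20 10 40 0 0 0 0; -20 10 70 0 0 0 0; -20 10 95 0 0 0 0; -20 10 110 0 0 0 0"

```text
time: 7.38
ee_pos: [508.8, -188.4, 57.0]
eef_rot: [-2.2, -2.232, 0.001]
ft_force: [-0.8, -0.6, -0.1]
gripper_width: 29.6
grasp_force: 30.0
```

>>> send_rows --increments "0 0 4 0 0 0 0; 0 0 8 0 0 0 0; 0 0 11 0 0 0 0; 0 0 14 0 0 0 0; 0 0 16 0 0 0 0"

```text
time: 8.0
ee_pos: [509.5, -189.8, 43.9]
eef_rot: [-2.206, -2.233, 0.0]
ft_force: [-0.9, 0.5, -0.1]
gripper_width: 30.0
grasp_force: 30.0
```

```bash
python3 - <<'E'
from h import *
from cell import ctrl
delta(phot([1,-5,41]),RP); s=ctrl.sense(); print(s["ft_force"],s["ft_torque"])
E
```

```text
t8.00 pos [ 509.5 -189.8   43.9] q [-0.58  0.28  1.82  0.    1.05 -0.59] shift [-1.7 -0.3  2.9] turn [-0.1 -0.1  0.3]
[-0.9092073   0.46490238 -0.09567859] [-0.06699406 -0.09489134  0.02894404]
```

>>> send_rows --increments "0 0 0.5 0 0 0.3 0; 0 0 1 0 0 0.3 0; 0 0 1.5 0 0 0.3 0; 0 0 2 0 0 0.3 0; 0 0 2 0 0 0.3 0"

```text
time: 8.62
ee_pos: [509.3, -189.6, 41.7]
eef_rot: [-2.211, -2.227, 0.001]
ft_force: [-0.6, -0.2, -1.3]
gripper_width: 30.0
grasp_force: 30.0
```

>>> send_rows --increments "0 0 0.3 0 0 0 0; 0 0 0.6 0 0 0 0; 0 0 0.9 0 0 0 0; 0 0 1 0 0 0 0; 0 0 1 0 0 0 0"

```text
time: 9.25
ee_pos: [509.3, -189.6, 40.7]
eef_rot: [-2.211, -2.227, 0.001]
ft_force: [0.6, -0.0, -0.6]
gripper_width: 29.8
grasp_force: 30.0
```

>>> send_rows --increments "0 0 0.2 0 0 0 0; 0 0 0.4 0 0 0 0; 0 0 0.6 0 0 0 0; 0 0 0.8 0 0 0 0; 0 0 0.8 0 0 0 0"

```text
time: 9.88
ee_pos: [509.3, -189.7, 40.7]
eef_rot: [-2.211, -2.227, 0.001]
ft_force: [-4.0, 1.7, 8.5]
gripper_width: 29.5
grasp_force: 30.0
```

>>> send_rows --increments "0 0 0.2 0 0 0 0; 0 0 0.4 0 0 0 0; 0 0 0.6 0 0 0 0; 0 0 0.8 0 0 0 0; 0 0 0.8 0 0 0 0"

```text
time: 10.5
ee_pos: [509.4, -189.7, 40.7]
eef_rot: [-2.211, -2.227, 0.001]
ft_force: [-6.7, 3.0, 12.4]
gripper_width: 29.6
grasp_force: 30.0
```

Stage contact is at TCP z = 40.7, as expected (18 + 23). I'll ease off to a light touch and slide towards the stops.

>>> send_rows --increments "0 0 -1 0 0 0 0; 0 0 -1.4 0 0 0 0; 0 1.5 -1.4 0 0 0 0; 0 3 -1.4 0 0 0 0; 0 4.5 -1.4 0 0 0 0"

```text
time: 11.12
ee_pos: [513.2, -189.9, 40.7]
eef_rot: [-2.21, -2.226, 0.003]
ft_force: [-5.6, 0.3, 7.0]
gripper_width: 29.7
grasp_force: 30.0
```

>>> send_rows --increments "0 0.6 0 0 0 0 0; 0 1.2 0 0 0 0 0; 0 1.6 0 0 0 0 0; 0 2 0 0 0 0 0; 0 2 0 0 0 0 0"

```text
time: 11.75
ee_pos: [515.2, -189.9, 40.7]
eef_rot: [-2.21, -2.226, 0.003]
ft_force: [-5.0, 0.0, 7.4]
gripper_width: 30.0
grasp_force: 30.0
```

>>> send_rows --increments "0 0 -0.5 0 0 0 0; 0 0.5 -0.5 0 0 0 0; 0 1 -0.5 0 0 0 0; 0 1.5 -0.5 0 0 0 0; 0 1.5 -0.5 0 0 0 0"

```text
time: 12.38
ee_pos: [517.0, -189.5, 40.7]
eef_rot: [-2.211, -2.226, 0.001]
ft_force: [-1.2, -0.3, 0.4]
gripper_width: 29.8
grasp_force: 30.0
```

>>> send_rows --increments "0 0.4 0 0 0 0 0; 0 0.8 0 0 0 0 0; 0 1.2 0 0 0 0 0; 0 1.5 0 0 0 0 0; 0 1.5 0 0 0 0 0"

```text
time: 13.0
ee_pos: [517.1, -189.5, 40.8]
eef_rot: [-2.208, -2.225, 0.005]
ft_force: [-8.7, -0.8, 5.7]
gripper_width: 29.8
grasp_force: 30.0
```

Back stop contact at x = 517.1 (expected 516.3). Ease off and slide towards the end stop.

>>> send_rows --increments "0 -0.9 -0.3 0 0 0 0; -1.5 -0.9 -0.3 0 0 0 0; -3 -0.9 -0.3 0 0 0 0; -4.5 -0.9 -0.3 0 0 0 0; -6 -0.9 -0.3 0 0 0 0"

```text
time: 13.62
ee_pos: [517.1, -193.6, 40.7]
eef_rot: [-2.208, -2.224, -0.001]
ft_force: [-4.8, 5.6, 3.7]
gripper_width: 29.7
grasp_force: 30.0
```

>>> send_rows --increments "-0.5 0 0 0 0 0 0; -1 0 0 0 0 0 0; -1.5 0 0 0 0 0 0; -2 0 0 0 0 0 0; -2 0 0 0 0 0 0"

```text
time: 14.25
ee_pos: [517.1, -195.6, 40.7]
eef_rot: [-2.208, -2.224, -0.001]
ft_force: [-4.5, 5.4, 2.8]
gripper_width: 30.0
grasp_force: 30.0
```

>>> send_rows --increments "-0.5 0 -0.2 0 0 0 0; -1 0 -0.2 0 0 0 0; -1.5 0 -0.2 0 0 0 0; -2 0 -0.2 0 0 0 0; -2 0 -0.2 0 0 0 0"

```text
time: 14.88
ee_pos: [517.1, -198.0, 40.8]
eef_rot: [-2.208, -2.224, -0.001]
ft_force: [-4.3, 3.9, 0.8]
gripper_width: 29.8
grasp_force: 30.0
```

>>> send_rows --increments "-0.4 0 0 0 0 0 0; -0.8 0 0 0 0 0 0; -1.2 0 0 0 0 0 0; -1.5 0 0 0 0 0 0; -1.5 0 0 0 0 0 0"

```text
time: 15.5
ee_pos: [517.1, -199.0, 40.7]
eef_rot: [-2.208, -2.224, -0.001]
ft_force: [-4.5, 4.6, 2.2]
gripper_width: 29.9
grasp_force: 30.0
```

>>> send_rows --increments "-0.4 0 0 0 0 0 0; -0.8 0 0 0 0 0 0; -1.2 0 0 0 0 0 0; -1.5 0 0 0 0 0 0; -1.5 0 0 0 0 0 0"

```text
time: 16.12
ee_pos: [517.1, -199.2, 40.8]
eef_rot: [-2.207, -2.222, -0.004]
ft_force: [-4.0, 10.0, 4.8]
gripper_width: 30.4
grasp_force: 30.0
```

>>> send_rows --increments "-0.3 0 0 0 0 0 0; -0.6 0 0 0 0 0 0; -0.8 0.3 0 0 0 0 0; -0.8 0.3 0 0 0 0 0; -0.8 0.3 0 0 0 0 0"

```text
time: 16.75
ee_pos: [517.1, -199.2, 40.8]
eef_rot: [-2.206, -2.221, -0.004]
ft_force: [-4.9, 12.1, 5.3]
gripper_width: 30.0
grasp_force: 30.0
```

```bash
python3 - <<'E'
from h import *
from cell import ctrl
delta(phot([8,-12,41]),RP); s=ctrl.sense(); print(s["ft_force"],s["ft_torque"]); print(Rot.from_rotvec(s["eef_rot"]).as_matrix().round(4))
E
```

```text
t16.75 pos [ 517.1 -199.2   40.8] q [-0.59  0.31  1.78  0.01  1.06 -0.6 ] shift [ 0.8 -0.8 -0.2] turn [-0.4 -0.6  0. ]
[-4.89051619 12.123118    5.26650477] [2.30185606 0.93716365 0.03678178]
[[-0.0069  1.     -0.0063]
 [ 0.9999  0.0069  0.0101]
 [ 0.0102 -0.0063 -0.9999]]
```

>>> send_rows --increments "0.4 -0.1 0 0 0 0 0; 0.8 -0.3 0 0 0 0 0; 0.8 -0.3 0 0 0 0 0; 0.8 -0.3 0 0 0 0 0; 0.8 -0.3 0 0 0 0 0"

```text
time: 17.38
ee_pos: [517.1, -199.2, 40.8]
eef_rot: [-2.207, -2.222, -0.004]
ft_force: [-4.1, 10.1, 4.1]
gripper_width: 29.8
grasp_force: 30.0
```

```bash
python3 - <<'E'
from h import *
from cell import ctrl
delta(phot([8,-12,41]),RP); s=ctrl.sense(); print(s["ft_force"],s["ft_torque"])
E
```

```text
t17.38 pos [ 517.1 -199.2   40.8] q [-0.59  0.31  1.78  0.    1.05 -0.6 ] shift [ 0.7 -0.8 -0.2] turn [-0.3 -0.5  0. ]
[-4.12584467 10.10998868  4.06999354] [1.85315805 0.75783102 0.07518677]
```

>>> send_rows --increments "0.7 -0.3 0 0 0 0 0; 1.4 -0.6 0 0 0 0 0; 2 -0.8 0 0 0 0 0; 2.5 -0.8 0 0 0 0 0; 2.5 -0.8 0 0 0 0 0"

```text
time: 18.0
ee_pos: [517.0, -199.0, 40.8]
eef_rot: [-2.21, -2.225, -0.001]
ft_force: [-0.4, 6.0, -3.7]
gripper_width: 30.1
grasp_force: 30.0
```

```bash
python3 - <<'E'
from h import *
from cell import ctrl
delta(phot([8,-12,41]),RP); s=ctrl.sense(); print(s["ft_force"],s["ft_torque"])
E
```

```text
t18.00 pos [ 517.  -199.    40.8] q [-0.59  0.31  1.79  0.    1.05 -0.59] shift [ 0.6 -0.7 -0.2] turn [-0.2 -0.2  0. ]
[-0.37146893  5.96928402 -3.73308296] [ 1.17980799 -0.0339209   0.05602465]
```

>>> send_rows --increments "0.3 0.2 0.5 0 0 0 0; 0.5 0.4 0.9 0 0 0 0; 0.5 0.5 0.9 0 0 0 0; 0.5 0.5 0.9 0 0 0 0; 0.5 0.5 0.9 0 0 0 0"

```text
time: 18.62
ee_pos: [517.1, -199.0, 40.7]
eef_rot: [-2.21, -2.225, 0.001]
ft_force: [-4.4, 6.2, 2.8]
gripper_width: 29.9
grasp_force: 30.0
```

```bash
python3 - <<'E'
from h import *
from cell import ctrl
delta(phot([8,-12,41]),RP); s=ctrl.sense(); print(s["ft_force"],s["ft_torque"])
E
```

```text
t18.62 pos [ 517.1 -199.    40.7] q [-0.59  0.31  1.79  0.    1.05 -0.59] shift [ 0.6 -0.8 -0.3] turn [-0.3 -0.2  0. ]
[-4.43522477  6.22806801  2.76260955] [1.15249752 0.77066782 0.00610727]
```

Pressed lightly into both stops and the stage, upright within about 0.3°. Release gradually.

>>> send_rows --increments "0 0 0 0 0 0 0.34; 0 0 0 0 0 0 0.38; 0 0 0 0 0 0 0.45; 0 0 0 0 0 0 0.5; 0 0 0 0 0 0 0.55"

```text
time: 19.25
ee_pos: [517.9, -199.8, 40.7]
eef_rot: [-2.212, -2.227, 0.0]
ft_force: [-0.8, -0.0, -0.4]
gripper_width: 50.1
grasp_force: 0.0
```

>>> send_rows --increments "0 0 0 0 0 0 0.55; 0 0 -8 0 0 0 0.55; 0 0 -25 0 0 0 0.55; 0 0 -50 0 0 0 0.55; 0 0 -80 0 0 0 0.55"

```text
time: 19.88
ee_pos: [518.0, -199.8, 122.4]
eef_rot: [-2.212, -2.227, 0.0]
ft_force: [0.6, -1.1, -0.3]
gripper_width: 50.8
grasp_force: 0.0
```

>>> send_rows --increments "0 0 -40 0 0 0 0.55; 0 0 -80 0 0 0 0.55; 50 10 -100 0 0 0 0.55; 100 20 -100 0 0 0 0.55; 150 30 -100 0 0 0 0.55"

```text
time: 20.5
ee_pos: [547.7, -48.5, 222.9]
eef_rot: [-2.214, -2.228, -0.002]
ft_force: [0.4, 0.4, -0.6]
gripper_width: 50.9
grasp_force: 0.0
```

>>> send_rows --increments "45 10 0 0 0 0 0.55; 90 20 0 0 0 0 0.55; 135 30 0 0 0 0 0.55; 180 30 0 0 0 0 0.55; 225 30 0 0 0 0 0.55"

```text
time: 21.12
ee_pos: [575.7, 177.0, 222.8]
eef_rot: [-2.212, -2.228, -0.002]
ft_force: [0.7, -0.4, -0.0]
gripper_width: 50.5
grasp_force: 0.0
```

```bash
python3 - <<'E'
from h import *
S=snap("scene","pics/s6.npz");T=snap("top","pics/t6.npz")
def draw(im,cam,u0,v0,w,h,f,seat):
    c=cv2.resize(im[v0:v0+h,u0:u0+w],None,fx=f,fy=f,interpolation=cv2.INTER_CUBIC)
    P=np.array([[seat[0]+a*15,seat[1]+b*11,z] for z in(18,88) for a,b in((-1,-1),(-1,1),(1,1),(1,-1))])
    q=(proj(P,*cam)-[u0,v0]+.5)*f-.5
    for a in q: cv2.circle(c,tuple(int(v) for v in a.round()),3,(255,0,0),1)
    return c
seat=phot([8,-12,18])[:2]
a=draw(T[0],T[2:],345,190,50,50,8,seat); b=draw(S[0],S[2:],345,170,50,50,8,seat)
cv2.imwrite("pics/end.png",np.hstack([a,b])[:,:,::-1])
ct=cloud(*T)
Z=ct[190:240,345:395]; m=(np.abs(Z[...,2]-90)<8)&(np.abs(Z[...,1]+199)<40); print("lid pts",m.sum(),Z[m].mean(0).round(1),Z[m].min(0).round(1),Z[m].max(0).round(1))
E
```

```text
lid pts 46 [ 515.4 -197.8   88.7] [ 500.5 -210.4   82.1] [ 531.5 -187.    96. ]
```

View pics/end.png

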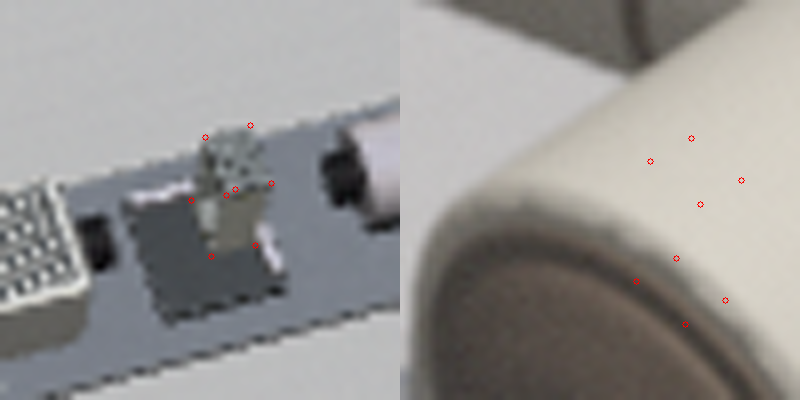

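The top view shows the cell upright at crop (235,190). Its lid and base corners are on the projected home pose, and it stands between the lamp and detector snouts against both white stops. The contact positions (517.1, -199.2) agree with the seat to under 1 mm. Handing in.

```bash
python3 -c "
from cell import ctrl,ticket
s=ctrl.sense(); print(s['time'],abs(s['qvel']).max()); print(ticket.hand_in())"
```

```text
21.225 0.06507872558532442
the job is handed in; nothing more can be done
None
```

The cell is standing upright, lid up, on the photometer stage, pressed against both stops with its clear faces towards the lamp and the detector; it is released, and the job was handed in at 21.2 s with no verdict returned.

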